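# Feel out the release notch and pop the analyser window

## Task

The sprung window of the stainless analyser enclosure is held shut by a push catch sunk in a notch somewhere along the black rubber strip on its front edge. Set a fingertip lightly on the rubber at one end of the strip (whichever end you like), slide it along until it drops into the notch, then press the catch in there down until the window springs up; let the catch come back up and leave the window standing open. Do not push or pry on the window itself, do not lean hard on the strip or the catch, and leave the loose things lying about where they are.

Things in the scene. Friction and masses are not known exactly. Their poses are not given: they have to be found in the camera images.
- enclosure: Open-topped stainless steel analyser enclosure, fixed to the bench, 300 (its x) x 460 (its y) x 110 mm high; a window covers its top and a rail runs along its front top edge. Origin: centre of the underside. Its x axis points away from the robot (front face at x = -150 mm), y along the front edge to the left, z up; yaw up to about 0.2 rad either way
- strip_left (a point): Left (+y) visible end of the black rubber strip on the front edge, where it runs under the grey corner block: on the strip's centre line, level with its top, 118 mm above the bench. The strip is 40 mm wide (20 mm to either side of this line); its flat top gives way under a fingertip by 1 mm for every 2.5 N, at most 5 mm. The corner block beyond the end is 80 mm long and 4 mm higher
- strip_mid (a point): Half-way between the strip's two visible ends, on its centre line, level with its top. The notch's middle lies anywhere up to 40 mm to either side of this point (not reported). The notch is a gap right across the strip with bevelled lips, 60 mm long at the strip's top, 46 mm from 4 mm down. At its bottom, 12 mm below the strip's top, is the grey catch plate, 36 mm across the strip by 40 mm along it
- strip_right (a point): Right (-y) visible end of the same strip, 300 mm from strip_left, on the centre line and level with the strip's top; the straight line between the two points is the strip's centre line
- catch (a joint): Push catch at the bottom of the notch: 0 = up at rest, grows as it is pressed straight down, 0.007 m = fully down. Spring 2 N at the start, 8 N fully down; the window is freed once it is about 4 mm down. It springs back by itself
- window (a joint): Clear window in an aluminium frame, 222 x 440 mm and 5 mm thick, lying 2 mm behind the strip with its top 3 mm below the strip's top, hinged along its rear edge: 0 rad = shut and latched; when freed it springs up by itself to 0.13 rad (its front edge rises 29 mm) and stays there
- screwdriver: Loose screwdriver, 190 mm long, lying on the bench in front of the enclosure; leave alone. Origin: middle of its underside
- terminal_plug: Loose green 5-way terminal plug, 14 x 50 x 16 mm, on the bench in front of the enclosure; leave alone. Origin: centre of its underside
- gland_nut: Loose brass gland nut (ring), 30 mm across, 8 mm high, lying on the right-hand grey corner block, whose top is 122 mm above the bench; leave alone. Origin: centre of its underside
- multimeter: Loose yellow and black multimeter, 180 x 85 x 36 mm, on the bench to the left; leave alone. Origin: centre of its underside
- relay: Loose relay in its grey base, 28 x 75 x 65 mm high, on the bench to the left; leave alone. Origin: centre of its underside
- wrench: Loose wrench, 170 mm long, on the bench to the right; leave alone. Origin: middle of its underside
- mug: Loose blue mug, 80 mm wide, 95 mm high, on the bench to the right; leave alone. Origin: centre of its underside

How it is judged:
On the way, in this order (a step that is already met when the one before it is completed fails the run):
1. a fingertip rests on the rubber strip within about 55 mm of either visible end ((contact force between the fingers and strip_l_c1 above 0.4 N or contact force between the fingers and strip_r_c1 above 0.4 N) and (y of the grasp point in the frame of strip_left above -0.055 m or y of the grasp point in the frame of strip_right below 0.055 m)), for 0.05 s.
2. the fingertip has slid along to the notch and touches the last 15 mm of rubber beside it, bevelled lip included ((contact force between the fingers and strip_l_c0 above 0.3 N or contact force between the fingers and strip_l_c2 above 0.3 N or contact force between the fingers and strip_r_c0 above 0.3 N or contact force between the fingers and strip_r_c2 above 0.3 N)), for 0.03 s.
3. the catch in the notch is pressed down with the fingers, 3.5 mm or more (value of joint catch above 0.0035 m and contact force between the fingers and catch above 0.5 N), for 0.03 s.
At the end, for the whole second after the job is handed in: The window has sprung up (its joint above 0.11 rad) and the catch is back up (under 1 mm down) (value of joint window above 0.11 rad and value of joint catch below 0.001 m); the robot touches nothing.
It fails at once if the strip or the catch is leaned on with more than 35 N (contact force between the fingers and strip_l above 35 N or contact force between the fingers and strip_r above 35 N or contact force between the fingers and catch above 35 N).
It fails at once if the window is pushed or pried (more than 8 N on it) (contact force between any of the fingers, the arm and window above 8 N).
It fails at once if a loose bystander is moved more than 15 mm (distance of any of screwdriver, terminal_plug, gland_nut, multimeter, relay, wrench, mug from where it was at the start of the episode above 0.015 m).
It also fails if it takes over 58 s, if anything falls off the work surface, if the arm or the gripper's body presses on something with over 40 N, if the wrist force passes 120 N, or if a joint passes its speed limit or range.

## Robot

A 7-joint arm with a two-finger parallel gripper is mounted at the origin on the work surface. World frame = base frame: x ahead of the robot, y to its left, z up, the work surface at z = 0. Lengths are in m, angles in rad, forces in N, time in s.
With the tool pointing down it reaches from about 0.425 to 0.925 m from the base axis. Payload 6.8 kg.
Tool frame: the origin (TCP) lies on the mounting face of the last link; the fingertips stand 173 mm ahead of it and the grasp point (between the pads) lies 155 mm ahead of it; z points along the fingers, y is the direction in which the jaws open and shut (so a half turn about z gives the same grasp; the last joint's range is limited). The gripper opens to 85 mm and grips with 20 to 120 N. Pads are 22 mm wide; open, the fingers measure 114 mm over their backs; the gripper's body (76 mm by 85 mm) begins 54 mm behind the grasp point. The pads swing forward as they close: fully open they stand 13 mm farther back than shut.
Start: joints at [1.153, 0.477, 0.022, 1.555, -0.011, 1.109, -0.083], TCP at [0.206, -0.643, 0.405] pointing down, gripper open.
Joint ranges: [-2.96, 2.96], [-0.34, 2.1], [-1.41, 1.46], [0.24, 2.44], [-1.37, 4.51], [0.17, 1.92], [-2.96, 2.96]. Speed limits (rad/s): [2.39, 2.39, 3.14, 3.14, 3.14, 3.14, 3.14].

## Interface

Orientations are given as a unit quaternion [w, x, y, z].
In Python, from station import sensors, read_camera, bot gives the robot as it stands. The module is installed in compiled form; this text tells all that it offers.
- The arm moves only by the tool play_rows, never from a script. Its argument "commands" is a list of rows, each a list of 4 numbers: the shift along the tool's x, y, z in m, then the turn about the tool's z in degrees. A call has 1 to 20 rows; each row shifts and turns the commanded pose from where the row before left it, along the tool's axes as they then stand; what a row does not reach is not made up. A row lasts 1/10 s, in which the tool goes at most 50 mm and 8.59 degrees, less where a joint would pass 70% of its speed; a pose out of reach is approached as far as the arm can. A call with a gripper value outside its range is refused whole. "claw" is the finger opening in m, from 0 to 0.0854, set as the call begins (left out, the last holds). The fingers move at their own pace and stop on an object; "force" is the grip in N (left out, the last holds). Time passes only in rows, so rows that do not move let the fingers close. It gives the time, the measured TCP pose, the force and the opening at its end, in the units of the state.
- sensors.get_obs(): the state, without advancing time (a new reading comes with each control period).
- read_camera(name): name is "side" or "top"; returns a dict with "frame" (400x640x3 uint8, blue, green, red), "depth" (400x640 float32, m along the optical axis (not along the pixel's ray), 0 where there is no reading), "fx", "fy", "cx", "cy" (pixels), "rvec" (rotation vector, rad) and "tvec" (3), from world to camera coordinates, as OpenCV has them. Camera axes: x right, y down, z forward; pixel columns grow to the right and rows downward; lengths in m; the calibration is good to about 2 mm. A picture is of the moment at which its call begins.
- bot.hand_in(): hands the job in, once; it reports no verdict.
The state is a dict: "t": time; "q": joint angles; "joint_vel": joint speeds; "joint_torque": joint torques, N m; "eef_pos": TCP position; "tool_rot": TCP orientation; "contact_force": force on the tool from outside, world axes, zero at the start; "torque": the same for the moment, N m; "gripper_width": opening from 0.0 (shut) to 1.0 (fully open).
Only numpy, scipy, OpenCV 4.12 (cv2) and the standard library are available. Lean on these libraries where they do the work, as an engineer would, in place of code of your own. Each camera call takes 0.05 s, during which the arm holds its last target.

## Working session

There is one attempt and no reset: what is moved stays moved. The work goes in short steps, Python scripts to look and compute and a tool call to move; the robot and the scene stay as the last step left them, time stands still between calls to the robot, and variables do not carry over. Pictures are saved under pics/ and viewed, and the job is handed in when it is done.

Besides the shell and the picture viewer there is one more tool, called in YAML: its name, and indented under it one key for each argument. play_rows: Moves the arm, as the interface text tells. Its arguments: {"type":"object","properties":{"commands":{"type":"array"},"claw":{"type":"number"},"force":{"type":"number"}},"required":["commands"]}

```bash
mkdir -p pics
cat > h.py <<'E'
import numpy as np, cv2, pickle
from station import sensors, read_camera, bot
def snap(n,tag):
    c=read_camera(n); cv2.imwrite(f'pics/{tag}.png',c['frame']); pickle.dump(c,open(f'pics/{tag}.pkl','wb')); return c
def load(tag): return pickle.load(open(f'pics/{tag}.pkl','rb'))
def cam(c):
    R=cv2.Rodrigues(np.array(c['rvec'],float))[0]; t=np.array(c['tvec'],float).ravel(); return R,t
def ray(c,u,v,z):
    R,t=cam(c); d=R.T@np.array([(u-c['cx'])/c['fx'],(v-c['cy'])/c['fy'],1]); o=-R.T@t
    return o+d*(z-o[2])/d[2]
def dep(c,u,v):
    R,t=cam(c); z=float(c['depth'][int(round(v)),int(round(u))]); return R.T@(np.array([(u-c['cx'])/c['fx']*z,(v-c['cy'])/c['fy']*z,z])-t)
def proj(c,p):
    return cv2.projectPoints(np.array(p,float).reshape(-1,1,3),np.array(c['rvec'],float),np.array(c['tvec'],float),np.array([[c['fx'],0,c['cx']],[0,c['fy'],c['cy']],[0,0,1]]),None)[0].reshape(-1,2)
E
python3 - <<'E'
from h import *
for n in('top','side'):
    c=snap(n,n+'0'); R,t=cam(c); print(n,-R.T@t,R[2],c['fx'])
print(sensors.get_obs())
E
```

```text
top [ 0.41678109 -0.01631878  1.70586432] [ 0.12179359  0.00124761 -0.99255467] 510.8097935025336
side [0.08736851 0.58172608 0.9939637 ] [ 0.43141367 -0.50250387 -0.74924769] 438.8920638733529
{'t': 0.1, 'q': array([ 1.15293004,  0.47771619,  0.02235577,  1.55633209, -0.01149315,
        1.1092653 , -0.08309254]), 'joint_vel': array([-8.61558866e-05, -7.79555358e-04, -1.06394360e-04, -1.83395307e-03,
       -1.10194681e-03, -3.68353292e-04,  1.10836251e-03]), 'joint_torque': array([ 3.72503433e-03, -5.97766936e+01,  1.61302909e+00, -2.81957263e+01,
        1.26980254e-02,  5.01889939e-03,  1.22367140e-05]), 'eef_pos': array([ 0.20569465, -0.64264666,  0.40383244]), 'tool_rot': array([-7.74412799e-04,  9.88027778e-01,  1.54274027e-01, -1.85288235e-04]), 'contact_force': array([-0.1175996 , -0.19151639,  0.08939613]), 'torque': array([ 0.0134765 , -0.0239322 , -0.00156928]), 'gripper_width': 1.00136201287177}
```

View pics/top0.png

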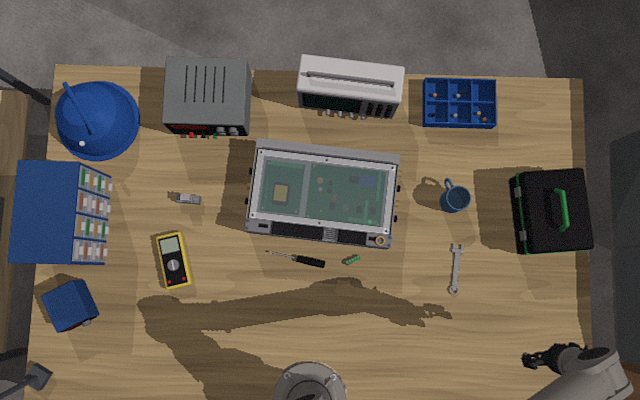

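View pics/side0.png

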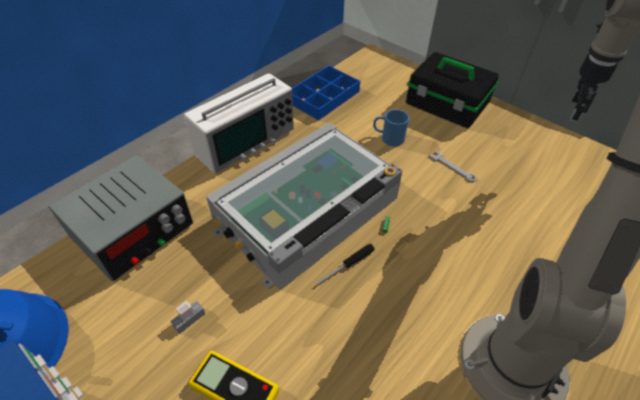

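The top view shows the enclosure's strip from about (272,228) to (366,241), with a grey gap near (325,235). The nut is on the right block at (380,240). I'll zoom in on both views.

Run:
```python
from h import *
c=load('top0'); s=load('side0')
cv2.imwrite('pics/topz.png',cv2.resize(c['frame'][205:265,240:410],None,fx=4.6,fy=4.6,interpolation=cv2.INTER_CUBIC))
cv2.imwrite('pics/sidez.png',cv2.resize(s['frame'][150:290,230:420],None,fx=4.2,fy=4.2,interpolation=cv2.INTER_CUBIC))
```

```text
(no output)
```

View pics/topz.png

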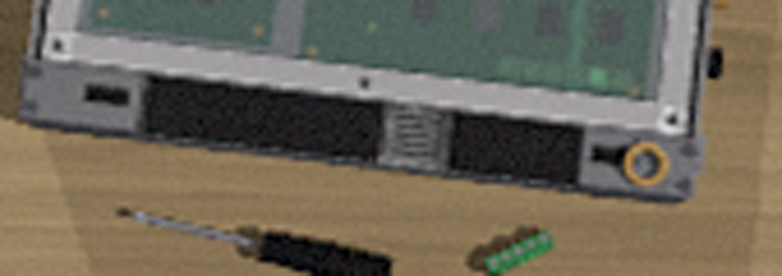

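View pics/sidez.png

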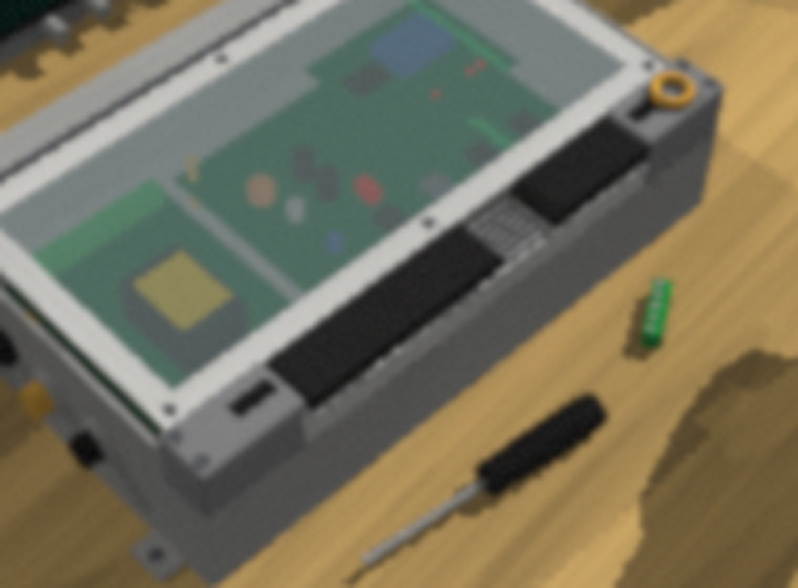

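The zooms show the left strip piece, the grey catch and a shorter right piece clearly. Next I mask the black pieces in both views and cast rays onto z=0.118. The depth gives a separate height check.

Run:
```python
from h import *
for tag,box in(('top0',(262,215,375,255)),('side0',(285,170,395,250))):
    c=load(tag);x0,y0,x1,y1=box
    g=c['frame'].max(2); m=np.zeros_like(g); m[y0:y1,x0:x1]=(g[y0:y1,x0:x1]<58)*255
    if tag=='side0': pass
    cs,_=cv2.findContours(m,cv2.RETR_EXTERNAL,cv2.CHAIN_APPROX_NONE)
    cs=sorted(cs,key=cv2.contourArea)[-3:]
    for k in cs:
        if cv2.contourArea(k)<80: continue
        w=np.array([ray(c,u,v,.118)[:2] for u,v in k[:,0]],np.float32)
        r=cv2.minAreaRect(w); mm=np.zeros_like(m); cv2.drawContours(mm,[k],-1,255,-1)
        ys,xs=np.where(cv2.erode(mm,np.ones((3,3)))>0); z=np.median([dep(c,u,v)[2] for u,v in zip(xs,ys) if c['depth'][v,u]>0])
        print(tag,cv2.boundingRect(k),cv2.contourArea(k),np.round(r[0],4),np.round(r[1],4),round(r[2],2),'z',z.round(4)); print(np.round(cv2.boxPoints(r),4).tolist())
def corners(c,pts): return [np.round(ray(c,x,y,.118)[:2],4).tolist() for x,y in pts]
T=load('top0');S=load('side0')
tz=lambda p:(240+p[0]/4.6,205+p[1]/4.6); sz=lambda p:(230+p[0]/4.2,150+p[1]/4.2)
print('top hand',corners(T,map(tz,[(145,78),(138,132),(383,103),(378,163),(452,113),(450,172),(583,128),(583,185)])))
print('side hand',corners(S,map(sz,[(270,363),(315,403),(463,234),(505,268),(513,195),(556,220),(610,118),(650,155)])))
```

```text
top0 (337, 229, 30, 18) 331.0 [ 0.5154 -0.1162] [0.0938 0.0428] 84.45 z 0.1178
[[0.4894999861717224, -0.1607999950647354], [0.5321000218391418, -0.164900004863739], [0.5411999821662903, -0.07159999758005142], [0.4986000061035156, -0.06750000268220901]]
top0 (271, 221, 53, 20) 603.5 [0.5309 0.0564] [0.162  0.0437] 84.73 z 0.118
[[0.5016999840736389, -0.022199999541044235], [0.545199990272522, -0.026200000196695328], [0.5601000189781189, 0.13510000705718994], [0.5166000127792358, 0.13910000026226044]]
side0 (351, 178, 34, 26) 366.5 [ 0.5161 -0.1137] [0.0966 0.0422] 84.71 z 0.1184
[[0.49059998989105225, -0.1598999947309494], [0.5325999855995178, -0.16380000114440918], [0.5414999723434448, -0.06750000268220901], [0.49959999322891235, -0.06369999796152115]]
side0 (295, 204, 55, 43) 771.0 [0.5314 0.0564] [0.1615 0.0425] 84.83 z 0.1182
[[0.5029000043869019, -0.022199999541044235], [0.5453000068664551, -0.026000000536441803], [0.5598000288009644, 0.13490000367164612], [0.5174999833106995, 0.1386999934911728]]
top hand [[0.5566, 0.1351], [0.5198, 0.1384], [0.5441, -0.0267], [0.5034, -0.0244], [0.5386, -0.0736], [0.4986, -0.0732], [0.5309, -0.1624], [0.4924, -0.1631]]
side hand [[0.5578, 0.1315], [0.5186, 0.1349], [0.5372, -0.0215], [0.5003, -0.0176], [0.5344, -0.068], [0.501, -0.0697], [0.5294, -0.1646], [0.4899, -0.1551]]
```

Both views agree to about 2 mm: the strip is at z≈0.118 and 300 mm long. Its ends are near (0.5385, 0.137) and (0.511, -0.163), its yaw is about -5.2° and the notch middle is near (0.522, -0.047). That puts the notch about 34 mm right of the strip's middle, within the 40 mm allowed. I'll start by closing the fingers and turning the tool so its y axis lies along the strip.

play_rows:
  commands:
    - [0,0,0,7.65]
    - [0,0,0,7.65]
    - [0,0,0,7.65]
    - [0,0,0,0]
    - [0,0,0,0]
  claw: 0
  force: 40

```text
t: 0.6
eef_pos: [0.2059, -0.6427, 0.4044]
tool_rot: [-0.0, 0.999, -0.044, -0.0]
contact_force: [0.6, -0.8, -0.3]
gripper_width: 0.147
```

play_rows:
  commands:
    - [0.013,-0.0383,0,0]
    - [0.013,-0.0383,0,0]
    - [0.013,-0.0383,0,0]
    - [0.013,-0.0383,0,0]
    - [0.013,-0.0383,0,0]
    - [0.013,-0.0383,0,0]
    - [0.013,-0.0383,0,0]
    - [0.013,-0.0383,0,0]
    - [0.013,-0.0383,0,0]
    - [0.013,-0.0383,0,0]
    - [0.013,-0.0383,0,0]
    - [0.013,-0.0383,0,0]
    - [0.013,-0.0383,0,0]
    - [0.013,-0.0383,0,0]
    - [0.013,-0.0383,0,0]
    - [0.013,-0.0383,0,0]
    - [0.013,-0.0383,0,0]
    - [0.013,-0.0383,0,0]
    - [0.013,-0.0383,0,0]
    - [0.013,-0.0383,0,0]

```text
t: 2.6
eef_pos: [0.5346, 0.0978, 0.4048]
tool_rot: [0.0, 0.999, -0.044, 0.0]
contact_force: [0.6, -0.7, 0.6]
gripper_width: -0.002
```

play_rows:
  commands:
    - [0,0,0,0]
    - [0,0,0,0]

```text
t: 2.8
eef_pos: [0.5342, 0.0971, 0.4045]
tool_rot: [0.0, 0.999, -0.043, -0.0]
contact_force: [-1.0, 0.2, -0.3]
gripper_width: -0.0
```

play_rows:
  commands:
    - [0,0,0.02,0]
    - [0,0,0.02,0]
    - [0,0,0.02,0]
    - [0,0,0.02,0]
    - [0,0,0.015,0]
    - [0,0,0.009,0]
    - [0,0,0,0]
    - [0,0,0,0]
    - [0,0,0,0]

```text
t: 3.7
eef_pos: [0.5345, 0.0962, 0.3017]
tool_rot: [-0.0, 0.999, -0.045, 0.001]
contact_force: [0.4, -0.3, 0.9]
gripper_width: 0.0
```

Run:
```python
from h import *
s=snap('side','side1');t=snap('top','top1')
a=cv2.resize(s['frame'][120:290,210:420],None,fx=3.5,fy=3.5,interpolation=cv2.INTER_CUBIC); cv2.imwrite('pics/side1z.png',a)
F=[]
for i in range(5):
    read_camera('top'); o=sensors.get_obs(); F.append(o['contact_force'])
print(np.round(F,2),o['eef_pos'],o['t'])
```

```text
[[ 0.29 -0.7  -0.13]
 [ 0.01  1.13  0.29]
 [-0.82 -0.38 -1.42]
 [-0.43  1.03 -0.68]
 [ 0.05 -0.17  1.27]] [0.5341955  0.09644091 0.30091495] 4.05
```

View pics/side1z.png

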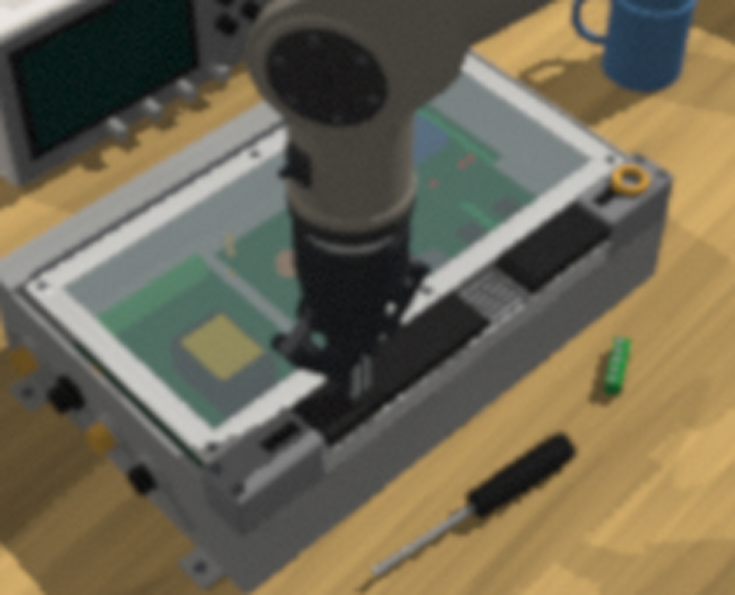

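The side view shows the closed fingers standing over the left end of the strip, tip at about (358,395) in the zoom, clear of the window frame and the block. The force noise is about 1 N. I'll go down until it touches.

play_rows:
  commands:
    - [0,0,0.004,0]
    - [0,0,0.004,0]
    - [0,0,0,0]
    - [0,0,0,0]
    - [0,0,0,0]

```text
t: 4.55
eef_pos: [0.5342, 0.0964, 0.2927]
tool_rot: [-0.0, 0.999, -0.045, -0.0]
contact_force: [0.3, -0.2, 0.3]
gripper_width: 0.001
```

play_rows:
  commands:
    - [0,0,0.002,0]
    - [0,0,0,0]
    - [0,0,0,0]
    - [0,0,0,0]

```text
t: 4.95
eef_pos: [0.5343, 0.0965, 0.2909]
tool_rot: [-0.0, 0.999, -0.045, 0.0]
contact_force: [0.7, 0.3, 1.4]
gripper_width: 0.001
```

Run:
```python
from h import *
F=[];P=[]
for i in range(6):
    read_camera('top'); o=sensors.get_obs(); F.append(o['contact_force']);P.append(o['eef_pos'])
print(np.mean(F,0),np.std(F,0),np.mean(P,0),o['t'])
```

```text
[0.7440651  0.17059552 1.78650015] [0.11137352 0.27031363 0.43618106] [0.5343353  0.09645374 0.29088698] 5.25
```

play_rows:
  commands:
    - [0,0,0.0015,0]
    - [0,0,0,0]
    - [0,0,0,0]
    - [0,0,0,0]

```text
t: 5.65
eef_pos: [0.5343, 0.0965, 0.2895]
tool_rot: [-0.0, 0.999, -0.045, 0.0]
contact_force: [0.4, -0.6, 5.1]
gripper_width: -0.002
```

Run:
```python
from h import *
F=[];P=[]
for i in range(4):
    read_camera('top'); o=sensors.get_obs(); F.append(o['contact_force']);P.append(o['eef_pos'])
print(np.mean(F,0),np.std(F,0),np.mean(P,0),o['t'])
```

```text
[0.22891815 0.45063095 4.91180844] [0.48499114 0.68672018 0.4627135 ] [0.53434726 0.09647535 0.28952601] 5.85
```

Steady 5 N on the rubber, about 40 mm from the left end. I'll slide right along the strip.

play_rows:
  commands:
    - [0,0.005,0,0]
    - [0,0.01,0,0]
    - [0,0.01,0,0]
    - [0,0.01,0,0]
    - [0,0.01,0,0]
    - [0,0.01,0,0]
    - [0,0.01,0,0]
    - [0,0.01,0,0]
    - [0,0.01,0,0]
    - [0,0.01,0,0]
    - [0,0.005,0,0]
    - [0,0,0,0]

```text
t: 7.05
eef_pos: [0.5248, -0.0051, 0.2893]
tool_rot: [0.0, 0.999, -0.046, -0.0]
contact_force: [0.1, 0.3, 5.4]
gripper_width: -0.004
```

play_rows:
  commands:
    - [0,0.005,0,0]
    - [0,0.005,0,0]
    - [0,0,0,0]

```text
t: 7.35
eef_pos: [0.5239, -0.0146, 0.2893]
tool_rot: [0.0, 0.999, -0.046, -0.0]
contact_force: [-0.9, 1.4, 4.9]
gripper_width: 0.005
```

play_rows:
  commands:
    - [0,0.005,0,0]
    - [0,0.005,0,0]
    - [0,0,0,0]

```text
t: 7.65
eef_pos: [0.523, -0.0244, 0.2893]
tool_rot: [0.0, 0.999, -0.046, -0.0]
contact_force: [0.3, 0.9, 6.3]
gripper_width: 0.001
```

play_rows:
  commands:
    - [0,0.005,0,0]
    - [0,0.005,0,0]
    - [0,0,0,0]

```text
t: 7.95
eef_pos: [0.5214, -0.0352, 0.2884]
tool_rot: [0.001, 0.999, -0.047, -0.001]
contact_force: [-0.6, 0.1, -0.0]
gripper_width: -0.003
```

The force fell from 6 N to 0 at y≈-0.035, where the measured notch begins. I'll move to its middle and then go down in small steps.

play_rows:
  commands:
    - [0,0.0055,0,0]
    - [0,0.0055,0,0]
    - [0,0,0,0]
    - [0,0,0,0]

```text
t: 8.35
eef_pos: [0.5213, -0.0443, 0.2891]
tool_rot: [0.0, 0.999, -0.046, -0.0]
contact_force: [-0.1, 0.4, -0.5]
gripper_width: 0.001
```

play_rows:
  commands:
    - [0,0,0.003,0]
    - [0,0,0.003,0]
    - [0,0,0,0]
    - [0,0,0,0]

```text
t: 8.75
eef_pos: [0.5214, -0.0439, 0.283]
tool_rot: [-0.0, 0.999, -0.045, -0.0]
contact_force: [-0.1, -0.0, 0.9]
gripper_width: -0.004
```

play_rows:
  commands:
    - [0,0,0.002,0]
    - [0,0,0.002,0]
    - [0,0,0,0]
    - [0,0,0,0]

```text
t: 9.15
eef_pos: [0.5215, -0.044, 0.2792]
tool_rot: [-0.0, 0.999, -0.045, 0.0]
contact_force: [0.6, -0.5, 1.5]
gripper_width: -0.0
```

play_rows:
  commands:
    - [0,0,0.001,0]
    - [0,0,0.001,0]
    - [0,0,0.001,0]
    - [0,0,0,0]
    - [0,0,0,0]

```text
t: 9.65
eef_pos: [0.5215, -0.044, 0.2764]
tool_rot: [0.0, 0.999, -0.045, 0.0]
contact_force: [-1.6, 0.3, 4.8]
gripper_width: -0.001
```

play_rows:
  commands:
    - [0,0,0.001,0]
    - [0,0,0.001,0]
    - [0,0,0,0]
    - [0,0,0,0]

```text
t: 10.05
eef_pos: [0.5215, -0.044, 0.2744]
tool_rot: [0.0, 0.999, -0.045, 0.0]
contact_force: [-1.2, 0.6, 5.9]
gripper_width: -0.002
```

Run:
```python
from h import *
s=snap('side','side2')
cv2.imwrite('pics/side2z.png',cv2.resize(s['frame'][120:290,210:420],None,fx=3.5,fy=3.5,interpolation=cv2.INTER_CUBIC))
F=[];P=[]
for i in range(4):
    read_camera('top'); o=sensors.get_obs(); F.append(o['contact_force']);P.append(o['eef_pos'])
print(np.mean(F,0),np.std(F,0),np.mean(P,0),o['t'])
```

```text
[-1.16103892 -0.08623082  6.35889693] [0.21212147 0.37961654 0.26285527] [ 0.52147721 -0.04396983  0.27446651] 10.3
```

View pics/side2z.png

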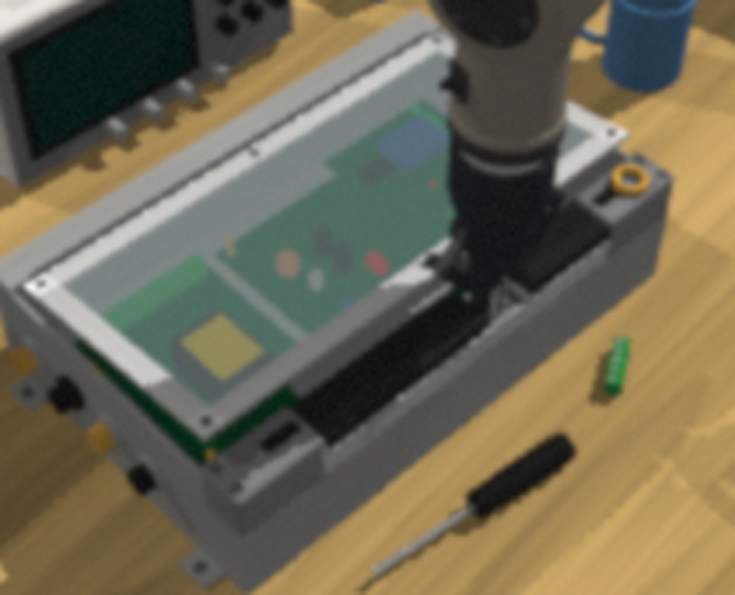

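The side view shows the window sprung open, with a dark gap under its raised front edge (zoom 205,430 to 450,270). The catch is about 4.5 mm down at 6.4 N. I'll lift straight up, drifting slightly towards the robot, away from the window.

play_rows:
  commands:
    - [0,0,-0.003,0]
    - [0,0,-0.004,0]
    - [-0.001,0,-0.005,0]
    - [-0.001,0,-0.006,0]
    - [-0.001,0,-0.01,0]
    - [-0.001,0,-0.015,0]
    - [-0.002,0,-0.02,0]
    - [-0.002,0,-0.02,0]
    - [-0.002,0,-0.02,0]
    - [0,0,-0.02,0]
    - [0,0,-0.02,0]
    - [0,0,0,0]
    - [0,0,0,0]
    - [0,0,0,0]
    - [0,0,0,0]
    - [0,0,0,0]

```text
t: 11.9
eef_pos: [0.5112, -0.0431, 0.4164]
tool_rot: [-0.0, 0.999, -0.045, -0.001]
contact_force: [0.6, -0.0, -0.3]
gripper_width: 0.003
```

Run:
```python
from h import *
s=snap('side','side3'); t=snap('top','top3')
cv2.imwrite('pics/side3z.png',cv2.resize(s['frame'][120:290,210:420],None,fx=3.5,fy=3.5,interpolation=cv2.INTER_CUBIC))
# window front-edge white frame heights and catch height from depth, side view
L=np.array([.5385,.137]); d=np.array([-.0906,-.9959]); n=np.array([.9959,-.0906])
for c,nm in((s,'side'),(t,'top')):
  for a in(0.05,.1,.184,.25):
    for off,z0 in((0.035,.14),(0,.106 if a==.184 else .118)):
      p=L+d*a+n*off; u,v=proj(c,[*p,z0])[0]; print(nm,a,off,np.round(dep(c,u,v),4))
# bystander shift: compare before/after images
for k,c in(('top0',t),('side0',s)):
    b=load(k); 
    for nm,p in dict(screwdriver=(295,258),plug=(352,259),nut=(380,240),meter=(173,260),relay=(187,198),wrench=(455,268),mug=(455,197)).items():
        if k!='top0': q=proj(b,[*ray(load('top0'),*p,.02)])[0]; p=(int(q[0]),int(q[1]))
        x,y=p; T=b['frame'][y-12:y+13,x-12:x+13]; W=c['frame'][y-22:y+23,x-22:x+23]
        r=cv2.minMaxLoc(cv2.matchTemplate(W,T,cv2.TM_CCOEFF_NORMED)); print(k,nm,round(r[1],2),np.array(r[3])-10)
print(sensors.get_obs()['contact_force'],sensors.get_obs()['t'])
```

```text
side 0.05 0.035 [0.5663 0.0867 0.1445]
side 0.05 0 [0.5355 0.0855 0.115 ]
side 0.1 0.035 [0.5635 0.0351 0.1414]
side 0.1 0 [0.5296 0.0372 0.1177]
side 0.184 0.035 [ 0.5545 -0.0464  0.1441]
side 0.184 0 [ 0.5212 -0.0454  0.1072]
side 0.25 0.035 [ 0.5491 -0.1128  0.1429]
side 0.25 0 [ 0.5142 -0.1093  0.1213]
top 0.05 0.035 [0.5683 0.0837 0.1449]
top 0.05 0 [0.5336 0.0869 0.1226]
top 0.1 0.035 [0.564  0.0341 0.1434]
top 0.1 0 [0.5295 0.0374 0.1177]
top 0.184 0.035 [ 0.5144 -0.0394  0.6137]
top 0.184 0 [ 0.4873 -0.0364  0.6311]
top 0.25 0.035 [ 0.5105 -0.0855  0.61  ]
top 0.25 0 [ 0.4835 -0.0807  0.6365]
top0 screwdriver 0.99 [0 0]
top0 plug 0.3 [0 0]
top0 nut 0.71 [0 0]
top0 meter 0.98 [0 0]
top0 relay 0.69 [0 0]
top0 wrench 0.99 [0 0]
top0 mug 0.98 [0 0]
side0 screwdriver 1.0 [0 0]
side0 plug 1.0 [0 0]
side0 nut 1.0 [0 0]
side0 meter 1.0 [0 0]
side0 relay 0.82 [0 0]
side0 wrench 1.0 [0 0]
side0 mug 0.99 [0 0]
[0.12612372 0.40395166 0.06588344] 12.0
```

View pics/side3z.png

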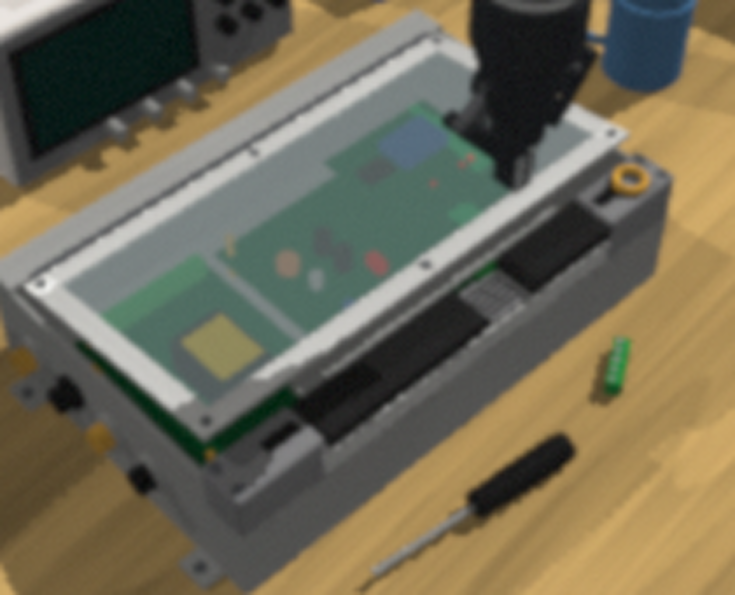

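The side view shows the window standing open, its front edge from (205,420) to (615,133) in the zoom. Its frame is at z≈0.143, or about 0.12–0.13 rad. The catch is back at z≈0.107, the arm is clear with zero force, and the loose things have not moved. I'm handing in.

Run:
```python
from station import bot
print(bot.hand_in())
```

```text
the job is handed in; nothing more can be done
None
```

The window sprang open and is still standing open, and the job was handed in at about 12 s (limit 58 s). No verdict was reported.

**What I did:** I set the closed fingers on the rubber about 40 mm from the left end at roughly 5 N and slid right. The force dropped to zero at y ≈ -0.035, where the cameras had put the notch. I moved to the middle of the notch, pressed the catch about 4.5 mm down at 6.4 N, and lifted clear.

**Last checks:**
- **Window:** its front frame is at z ≈ 0.143 m, about 28 mm above shut, which fits the full 0.13 rad opening.
- **Catch:** the plate is back at z ≈ 0.107 m, its rest height.
- **Contact:** the force reading was within noise of zero with the gripper well clear.
- **Loose things:** image matching showed no shift for any of them. In the top view, the matches for the plug (0.30), relay (0.69) and nut (0.71) were weak. I put this down to the arm hiding or shading them, but didn't check it. In the side view the plug and nut matched at 1.00 and the relay at 0.82.

One small reading is unexplained: a sideways force of about 1.2 N while pressing. It may have been friction in the notch, and it is far below the 8 N limit for the window.

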